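# Offer the hand-rest arm up to the banding wheel's column

## Task

The cast-iron hand-rest arm of the banding wheel lies in the wooden tray. Grip its bar at the balance point, lift it level, and hold it level over the banding-wheel stand: the hub's bore lined up over the steel column with its underside about two centimetres clear above the column's top, and the beech pad over the middle of the wheel, ready to be let down. Finish while still holding it there; do not knock the stand with it or with the robot, and leave everything else where it is.

Things in the scene. Friction and masses are not known exactly. Their poses are not given: they have to be found in the camera images.
- balance (a point): Balance point of the loose hand-rest arm (dark iron casting, 240 mm long, 0.56 to 0.84 kg: heavy hub, straight bar, beech pad). It lies in the bar, midway across and halfway up, 56 mm from the hub's axis towards the pad, 19 mm above the tray's floor. Bar: 14 mm wide, 22 mm tall, flat upright sides, plain from 15 mm hubward to 90 mm padward of here. x from hub to pad, y across, z up.
- hub_under (a point): Centre of the 18 mm bore at the hub's flat underside. The hub is the arm's heavy end: round, 42 mm across, 40 mm tall, bored upright right through, with clamp lugs and a wing screw on its outer side. From here the balance point is 56 mm along x and 19 mm up. Same axes as balance. At the start the underside lies on the tray's floor.
- pad_top (a point): Middle of the top of the beech pad (50 mm along the bar, 70 mm across it, 14 mm thick) at the arm's light end, on a round boss 26 mm across that also stands on the tray's floor. 180 mm from the hub's axis along x, 44 mm above the level of the hub's underside. Same axes as balance.
- tray: Old shallow wooden tray, 340 mm along its x, 280 mm along its y, rim 32 mm above the table, floor and walls 8 mm thick, does not move. It holds the hand-rest arm and two small pots in its corners. Origin under its centre on the table. It stands on the left or on the right of the table.
- stand: Banding-wheel stand: a blue cast bed fixed to the table, with the hand-rest column and the wheel on it. Origin on the table under the column's axis, x axis from column to wheel axle. The round metal wheel, 200 mm across, top 118 mm above the table, turns freely on its axle 180 mm from the column. It is on the side of the table, left or right, where the tray is not.
- column_top (a point): Top centre of the upright bare steel column of the stand, 14 mm in diameter, 175 mm above the table, with a 30 mm stop collar lower down. Axes as stand.
- wheel_centre (a point): Centre of the wheel's upper face, 180 mm from the column's axis, 118 mm above the table. Axes as stand.
- gold_pot: Small brass pot, 30 mm across, 28 mm tall, in a corner of the tray on the robot's side; leave it alone. Origin under its centre.
- medium_jar: Small brown glass jar, 28 mm across, 42 mm tall, in the other corner of the tray on the robot's side; leave it alone. Origin under its centre.
- tape_roll: Roll of yellow tape lying on the table between tray and stand, 68 mm across, 24 mm tall; leave it alone. Origin under its centre.
- brass_pot: Brass pot, 44 mm across, 40 mm tall, on the table between tray and stand, farther from the robot; leave it alone. Origin under its centre.

How it is judged:
By the outcome, as a careful person would: the job done as asked, in the order asked, and still so for the second after the job is handed in, while the arm keeps its last pose, push and grip.
It also fails if it takes over 51 s, if anything falls off the work surface, if the arm or the gripper's body presses on something with over 40 N, if the wrist force passes 120 N, or if a joint passes its speed limit or range.

## Robot

A 7-joint arm with a two-finger parallel gripper is mounted at the origin on the work surface. World frame = base frame: x ahead of the robot, y to its left, z up, the work surface at z = 0. Lengths are in m, angles in rad, forces in N, time in s.
With the tool pointing down it reaches from about 0.425 to 0.8 m from the base axis. Payload 8.3 kg.
Tool frame: the origin (TCP) lies midway between the tips of the shut fingers; the grasp point (between the pads) lies 19 mm behind it (manip.pinch_z is the distance from the TCP to the grasp point, in m); z points along the fingers, y is the line along which they close (so a half turn about z gives the same grasp; the last joint's range is limited). The gripper opens to 85 mm and grips with 20 to 120 N. Pads are 22 mm wide; open, the fingers measure 114 mm over their backs; the gripper's body (76 mm by 85 mm) begins 54 mm behind the grasp point. The pads swing forward as they close: fully open they stand 13 mm farther back than shut.
Start: joints at [-1.243, 0.383, 0.016, 1.37, -0.006, 1.388, -0.046], TCP at [0.238, 0.578, 0.231] pointing down, gripper open.
Joint ranges: [-2.95, 2.95], [-0.25, 2.06], [-1.52, 1.56], [0.18, 2.33], [-1.44, 4.58], [0.02, 2.06], [-3.01, 3.01]. Speed limits (rad/s): [2.39, 2.39, 3.01, 3.01, 3.14, 3.14, 3.14].

## Interface

Orientations are given as [roll, pitch, yaw] about the fixed x, y, z axes, in that order (R = Rz(yaw) Ry(pitch) Rx(roll)).
In Python, from cell import manip, cams gives the robot as it stands.
- The arm moves only by the tool carry_out, never from a script. Its argument "commands" is a list of rows, each a list of 4 numbers: the shift along the world's x, y, z in mm, then the turn about the world's z in rad. In form: [[dx, dy, dz, twist], ...]. A call has 1 to 8 rows; each row shifts and turns the commanded pose from where the row before left it; what a row does not reach is not made up. A row lasts 1/12 s, in which the tool goes at most 41.7 mm and 7.16 degrees, less where a joint would pass 70% of its speed; a pose out of reach is approached as far as the arm can. A call with a gripper value outside its range is refused whole. "fingers" is the opening, from 0 (shut) to 1 (fully open), set as the call begins (left out, the last holds). The fingers move at their own pace and stop on an object; "squeeze" is the grip in N (left out, the last holds). Time passes only in rows, so rows that do not move let the fingers close. It gives the time, the measured TCP pose, the force, the opening and the grip force at its end, in the units of the state.
- manip.get_state(): the state, without advancing time (a new reading comes with each control period).
- cams.get_image(name): name is "scene" or "top"; returns the picture (480x640x3 uint8, blue, green, red); there is no depth.
- cams.camera_params(name): a dict with "mtx" (3x3 intrinsics, pixels), "dist_coeffs" ([k1, k2, p1, p2, k3] as OpenCV has them; the pictures are not rectified), "pose" (4x4, takes a point from camera to world coordinates). Camera axes: x right, y down, z forward; pixel columns grow to the right and rows downward; lengths in m; the calibration is good to about 2 mm. A picture is of the moment at which its call begins. camera_params takes no time and is no camera call.
- manip.job_done(): hands the job in; it is judged then, once.
The state is a dict: "time_s": time; "joint_positions": joint angles; "dq": joint speeds; "joint_efforts": joint torques, N m; "position": TCP position; "tool_rot": TCP orientation; "contact_force": force on the tool from outside, world axes, zero at the start; "wrist_torque": the same for the moment, N m; "width": finger opening in m; "gripper_force": force on a finger pad.
Only numpy, scipy, OpenCV 4.12 (cv2) and the standard library are available. Lean on these libraries where they do the work, as an engineer would, in place of code of your own. Each camera call takes 0.05 s, during which the arm holds its last target. There are 200 camera calls.

## Working session

There is one attempt and no reset: what is moved stays moved. The work goes in short steps, Python scripts to look and compute and a tool call to move; the robot and the scene stay as the last step left them, time stands still between calls to the robot, and variables do not carry over. Pictures are saved under pics/ and viewed, at most 10 in all, crops included, and the job is handed in when it is done.

Besides the shell and the picture viewer there is one more tool, called after ">>>" as a command line: name --pt "numbers of a row" for each row, then --argument value for the rest. carry_out: Moves the arm, as the interface text tells. Its arguments: {"type":"object","properties":{"commands":{"type":"array","items":{"type":"array","items":{"type":"number"}}},"fingers":{"type":"number"},"squeeze":{"type":"number"}},"required":["commands"]}

```bash
ls; mkdir -p pics; python3 - <<'E'
from cell import manip,cams
import cv2
for n in("scene","top"):
    cv2.imwrite(f"pics/{n}0.png",cams.get_image(n)); p=cams.camera_params(n); print(n,p)
s=manip.get_state(); print(s, manip.pinch_z)
E
```

```text
pics
scene {'mtx': array([[544.4051101 ,   0.        , 326.95486889],
       [  0.        , 544.4051101 , 236.56548722],
       [  0.        ,   0.        ,   1.        ]]), 'dist_coeffs': array([0.01153737, 0.        , 0.        , 0.        , 0.        ]), 'pose': array([[-6.64453432e-01,  4.97622854e-01, -5.57559980e-01,
         1.15220096e+00],
       [ 7.47329136e-01,  4.43330068e-01, -4.94931928e-01,
         5.44310110e-01],
       [ 8.93665951e-04, -7.45540037e-01, -6.66460243e-01,
         8.71390523e-01],
       [ 0.00000000e+00,  0.00000000e+00,  0.00000000e+00,
         1.00000000e+00]])}
top {'mtx': array([[459.82492377,   0.        , 317.77566694],
       [  0.        , 459.82492377, 236.83308565],
       [  0.        ,   0.        ,   1.        ]]), 'dist_coeffs': array([0.02404097, 0.        , 0.        , 0.        , 0.        ]), 'pose': array([[-0.00773737, -0.99755694,  0.06942828,  0.46471979],
       [-0.99993293,  0.00831675,  0.00805981, -0.00950989],
       [-0.00861754, -0.06936127, -0.99755439,  1.0158103 ],
       [ 0.        ,  0.        ,  0.        ,  1.        ]])}
{'time_s': 0.1, 'joint_positions': array([-1.24290586,  0.38416071,  0.01634216,  1.37102938, -0.00631004,
        1.38819659, -0.04648275]), 'dq': array([ 1.10761069e-03,  3.51995797e-04, -6.69794191e-04, -2.39326191e-03,
       -7.00283995e-04, -2.51478834e-04,  8.28485547e-05]), 'joint_efforts': array([ 2.54766637e-03, -6.29129362e+01,  8.47121570e-01, -3.72754991e+01,
        1.65853940e-02,  1.03388741e-02, -2.32163217e-05]), 'position': array([0.23784858, 0.57749187, 0.23038337]), 'tool_rot': array([-3.13984675e+00,  2.50300105e-06,  2.75091162e+00]), 'contact_force': array([ 0.20169073, -0.15605849, -0.44994942]), 'wrist_torque': array([-0.0146403 , -0.01346609,  0.02389831]), 'gripper_force': 0.0, 'width': 0.08511045201862277} 0.0187
```

View pics/top0.png

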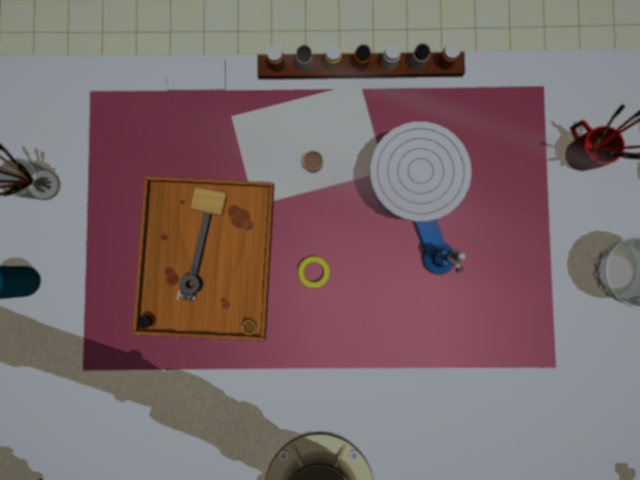

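View pics/scene0.png

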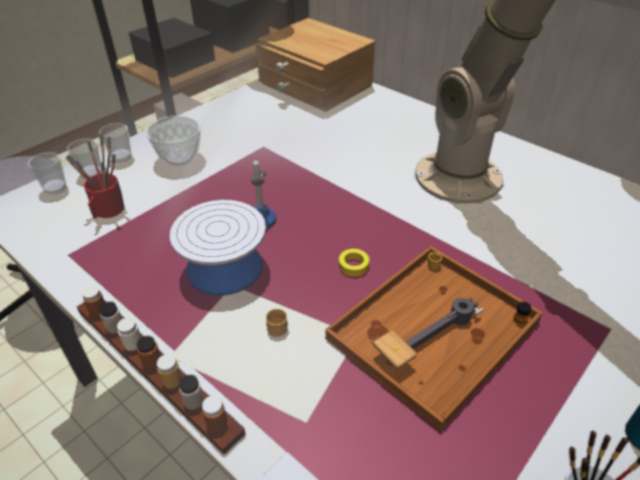

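Top view: tray on the left, with the arm's hub at about (190,284) and its pad at about (208,201). The wheel is at about (421,170) and the column at about (440–460,258). Scene view: column top at about (257,165), wheel at (218,230), hub at (463,308). I'll enlarge the key areas.

```bash
python3 - <<'E'
import cv2,numpy as np
t=cv2.imread("pics/top0.png");s=cv2.imread("pics/scene0.png")
def c(im,u,v,w,h):return cv2.resize(im[v:v+h,u:u+w],(400,300),interpolation=cv2.INTER_NEAREST)
g=np.vstack([np.hstack([c(t,160,264,60,45),c(t,410,230,60,45)]),np.hstack([c(s,230,150,80,60),c(s,430,285,60,45)])])
cv2.imwrite("pics/crops.png",g)
E
```

```text
(no output)
```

View pics/crops.png

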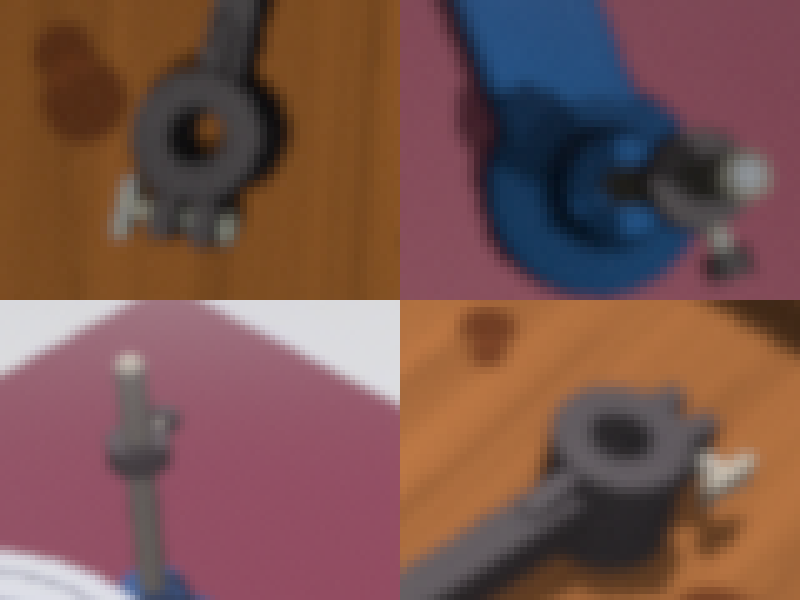

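Crops: the hub ring's centre is at top (189.1,283.5) and scene (462.5,304.7). The bright column top is at top (461.6,255.3) and scene (255.5,162). Next I'll measure the pad and wheel with masks and cast rays.

```bash
cat >h.py <<'E'
from cell import manip,cams
import cv2,numpy as np
P={n:cams.camera_params(n) for n in("scene","top")}
def ray(n,uv):
    p=P[n];d=cv2.undistortPoints(np.array([[uv]],float),p["mtx"],p["dist_coeffs"]).ravel()
    return p["pose"][:3,3],p["pose"][:3,:3]@np.r_[d,1]
def onz(n,uv,z):
    o,d=ray(n,uv);return o+d*(z-o[2])/d[2]
def two(a,b):
    (o,d),(q,e)=ray("scene",a),ray("top",b)
    s=np.linalg.lstsq(np.c_[d,-e],q-o,rcond=None)[0];x,y=o+s[0]*d,q+s[1]*e
    return (x+y)/2,np.linalg.norm(x-y)
def proj(n,X):
    p=P[n];T=np.linalg.inv(p["pose"]);r=cv2.Rodrigues(T[:3,:3])[0]
    return cv2.projectPoints(np.array([X],float),r,T[:3,3],p["mtx"],p["dist_coeffs"])[0].ravel()
E
python3 - <<'E'
from h import *
np.set_printoptions(precision=4,suppress=True)
t=cv2.imread("pics/top0.png");s=cv2.imread("pics/scene0.png")
def big(m,c):
    k=np.zeros(m.shape,np.uint8);k[c[1]:c[3],c[0]:c[2]]=m[c[1]:c[3],c[0]:c[2]]
    return max(cv2.findContours(k,cv2.RETR_EXTERNAL,cv2.CHAIN_APPROX_NONE)[0],key=cv2.contourArea)
for n,im,b,pc,wc in(("top",t,(180,180,235,225),(208,201),(365,115,475,225)),("scene",s,(365,325,425,370),(395,346),(160,195,275,270))):
    hsv=cv2.cvtColor(im,cv2.COLOR_BGR2HSV)
    print(n,"padhsv",hsv[pc[1],pc[0]],"near",hsv[b[1]+3,b[0]+2])
    m=((hsv[...,2]>hsv[pc[1],pc[0],2]-35)&(abs(hsv[...,1].astype(int)-hsv[pc[1],pc[0],1])<35)).astype(np.uint8)
    c=big(m,b);r=cv2.minAreaRect(c);print(" pad",r,onz(n,r[0],.052))
    q=np.array([onz(n,x,.052) for x in cv2.boxPoints(r)]);print(" sides",[np.linalg.norm(q[i]-q[i-1]).round(4) for i in range(4)])
    m=((hsv[...,1]<45)&(hsv[...,2]>90)).astype(np.uint8);c=big(m,wc)
    q=np.array([onz(n,x,.118)[:2] for x in c[:,0].astype(float)])
    (cx,cy),rad=cv2.minEnclosingCircle(q.astype(np.float32)); e=cv2.fitEllipse((q*1000).astype(np.float32));print(" wheel",cx,cy,rad,e)
hub=(462.5,304.7),(189.1,283.5);col=(255.5,162.),(461.6,255.3)
for k,z in((hub,.048),(col,.175)):print(two(*k),onz("scene",k[0],z),onz("top",k[1],z))
# bar in top view: dark low-saturation pixels
hsv=cv2.cvtColor(t,cv2.COLOR_BGR2HSV)
for v in range(215,272,6):
    r=hsv[v,185:222];u=np.where((r[:,1]<90))[0]+185
    print(v,u.min() if len(u) else None,u.max() if len(u) else None,onz("top",(u.mean(),v),.038) if len(u) else "")
E
```

```text
top padhsv [ 26 175 144] near [ 14 190 106]
 pad ((207.0, 204.0), (40.0, 54.0), 90.0) [0.6033 0.2318 0.052 ]
 sides [np.float64(0.0851), np.float64(0.1143), np.float64(0.0851), np.float64(0.1137)]
 wheel 0.6763526201248169 -0.18559609353542328 0.12775632739067078 ((662.3640747070312, -196.6882781982422), (190.677001953125, 231.80404663085938), 138.94430541992188)
scene padhsv [ 21 157 219] near [ 12 158 179]
 pad ((400.9734802246094, 341.398193359375), (35.182960510253906, 41.203575134277344), 48.8140754699707) [0.5936 0.2326 0.052 ]
 sides [np.float64(0.069), np.float64(0.0917), np.float64(0.0731), np.float64(0.087)]
 wheel 0.6591224670410156 -0.20129673182964325 0.10438363999128342 ((658.6077270507812, -201.2274932861328), (198.42318725585938, 206.02102661132812), 147.44952392578125)
(array([0.4361, 0.2691, 0.0478]), np.float64(0.0006784194328976422)) [0.436  0.2694 0.048 ] [0.4363 0.2687 0.048 ]
(array([ 0.4871, -0.2639,  0.1739]), np.float64(0.0011168797736504467)) [ 0.4879 -0.2621  0.175 ] [ 0.4874 -0.264   0.175 ]
215 204 210 [0.5816 0.2351 0.038 ]
221 202 208 [0.5687 0.2393 0.038 ]
227 201 207 [0.5559 0.2413 0.038 ]
233 199 206 [0.543  0.2444 0.038 ]
239 198 204 [0.5302 0.2474 0.038 ]
245 197 203 [0.5174 0.2494 0.038 ]
251 195 202 [0.5047 0.2525 0.038 ]
257 194 200 [0.4919 0.2555 0.038 ]
263 193 199 [0.4792 0.2575 0.038 ]
269 191 198 [0.4665 0.2606 0.038 ]
```

```bash
python3 - <<'E'
from h import *
np.set_printoptions(precision=4,suppress=True)
t=cv2.imread("pics/top0.png");s=cv2.imread("pics/scene0.png")
def big(m,c):
    k=np.zeros(m.shape,np.uint8);k[c[1]:c[3],c[0]:c[2]]=m[c[1]:c[3],c[0]:c[2]]
    return max(cv2.findContours(k,cv2.RETR_EXTERNAL,cv2.CHAIN_APPROX_NONE)[0],key=cv2.contourArea)
H=np.array([.4361,.2691]);C=np.array([.4873,-.2637])
for n,im,b,h0 in(("top",t,(180,182,235,225),20),("scene",s,(365,322,425,372),18)):
    hsv=cv2.cvtColor(im,cv2.COLOR_BGR2HSV)
    m=((hsv[...,0]>=h0)&(hsv[...,0]<35)&(hsv[...,2]>110)&(hsv[...,1]>80)).astype(np.uint8)
    c=big(m,b)
    q=np.array([onz(n,x,.052)[:2]*1000 for x in c[:,0].astype(float)],np.float32);r=cv2.minAreaRect(q)
    d=np.array(r[0])/1000-H;print(n,"pad mm",r,np.linalg.norm(d),np.degrees(np.arctan2(d[1],d[0])))
hsv=cv2.cvtColor(t,cv2.COLOR_BGR2HSV);print("wheel row",[tuple(map(int,x)) for x in hsv[170,362:380:2]],[tuple(map(int,x)) for x in hsv[170,462:480:2]])
# wheel edge: radial max gradient
for n,im,c0 in(("top",t,(421,170)),("scene",s,(218,230))):
    g=cv2.cvtColor(im,cv2.COLOR_BGR2GRAY).astype(np.float32);W=onz(n,c0,.118)
    for it in range(3):
        pts=[]
        for a in np.radians(np.arange(0,360,4)):
            rr=np.arange(.088,.112,.0005);X=[W+np.array([r*np.cos(a),r*np.sin(a),0]) for r in rr]
            uv=np.array([proj(n,x) for x in X],np.float32)
            p=cv2.remap(g,uv[:,:1],uv[:,1:],cv2.INTER_LINEAR).ravel();k=np.argmax(-np.gradient(cv2.GaussianBlur(p[:,None],(1,5),1).ravel()))
            pts.append(X[k][:2])
        pts=np.array(pts)
        keep=np.ones(len(pts),bool)
        for _ in range(4):
            A=np.c_[2*pts,np.ones(len(pts))];z=np.linalg.lstsq(A[keep],(pts[keep]**2).sum(1),rcond=None)[0]
            R=np.sqrt(z[2]+z[0]**2+z[1]**2);res=abs(np.linalg.norm(pts-z[:2],axis=1)-R);keep=res<max(.002,np.median(res)*1.5)
        W=np.r_[z[:2],.118]
    d=W[:2]-C;print(n,"wheel",W,R,keep.sum(),"dist",np.linalg.norm(d),np.degrees(np.arctan2(d[1],d[0])))
E
```

```text
top pad mm ((609.8509521484375, 230.45497131347656), (61.06766891479492, 17.48798942565918), 75.44962310791016) 0.17799671798848107 -12.539399044866524
scene pad mm ((610.8050537109375, 230.66244506835938), (11.26000690460205, 13.12328052520752), 41.71839904785156) 0.17888348560240117 -12.408182772793817
wheel row [(12, 32, 103), (13, 34, 104), (12, 31, 106), (13, 30, 101), (110, 6, 123), (110, 15, 152), (108, 17, 152), (109, 14, 144), (109, 15, 137)] [(106, 19, 144), (109, 15, 133), (109, 18, 155), (106, 18, 155), (137, 13, 139), (172, 101, 116), (172, 124, 113), (172, 126, 113), (172, 126, 111)]
top wheel [ 0.6563 -0.2049  0.118 ] 0.09947332173051014 90 dist 0.17895503795648426 19.16724990319476
scene wheel [ 0.6565 -0.2044  0.118 ] 0.09975742852548718 90 dist 0.179248364918183 19.316477726154822
```

Measurements agree:

| Item | Position or angle | Check |
|---|---|---|
| Hub | (0.436, 0.269) | two views within 0.7 mm |
| Bar heading | about -0.22 rad | bar and pad agree |
| Balance point | (0.491, 0.257, 0.027) | 56 mm from hub along the bar |
| Column | (0.487, -0.264) | z measured 0.174 vs 0.175 |
| Stand heading | 0.336 rad | wheel 0.179 m away vs 0.180 |

Moving to above the bar.

>>> carry_out --pt "26 -33 0 0.021" --pt "26 -33 0 0.021" --pt "26 -33 0 0.021" --pt "26 -33 0 0.021" --pt "26 -33 0 0.021" --pt "26 -33 0 0.021" --pt "26 -33 0 0.021" --pt "26 -33 0 0.021" --fingers 1 --squeeze 110

```text
time_s: 0.77
position: [0.445, 0.3141, 0.2311]
tool_rot: [-3.141, -0.0, 2.92]
contact_force: [1.3, 0.7, -0.2]
width: 0.0852
gripper_force: 0.0
```

>>> carry_out --pt "23 -28 0 0" --pt "22 -28 0 0" --pt "0 0 0 0" --pt "0 0 0 0"

```text
time_s: 1.1
position: [0.4906, 0.2573, 0.2309]
tool_rot: [-3.14, -0.0, 2.913]
contact_force: [-0.4, 0.8, -0.3]
width: 0.0855
gripper_force: 0.0
```

>>> carry_out --pt "0 0 -35 0.005" --pt "0 0 -35 0" --pt "0 0 -35 0" --pt "0 0 -30 0" --pt "0 0 -25 0" --pt "0 0 -20 0" --pt "0 0 -10 0" --pt "0 0 0 0"

```text
time_s: 1.77
position: [0.4868, 0.2604, 0.0387]
tool_rot: [-3.138, -0.004, 2.926]
contact_force: [-0.4, 0.3, 0.3]
width: 0.0856
gripper_force: 0.0
```

>>> carry_out --pt "0 0 -10 0" --pt "0 0 -10 0" --pt "0 0 -6 0" --pt "0 0 0 0" --pt "0 0 0 0"

```text
time_s: 2.18
position: [0.4893, 0.2601, 0.0153]
tool_rot: [-3.141, -0.0, 2.924]
contact_force: [0.1, 0.0, 0.5]
width: 0.0854
gripper_force: 0.0
```

```bash
python3 - <<'E'
from h import *
t=cams.get_image("top");s=cams.get_image("scene")
def c(im,u,v,w,h):return cv2.resize(im[v:v+h,u:u+w],(400,300))
cv2.imwrite("pics/g1.png",np.hstack([c(t,130,170,160,120),c(s,340,230,200,150)]))
E
```

```text
(no output)
```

View pics/g1.png

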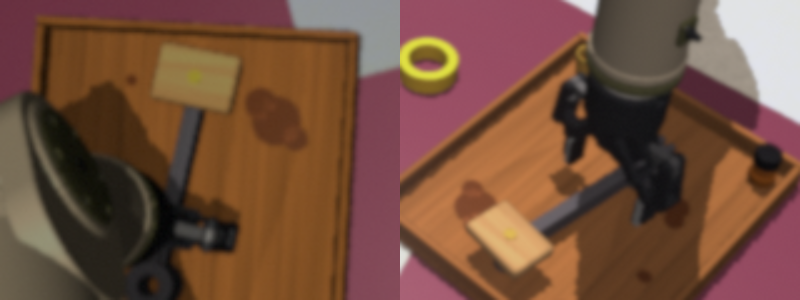

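The fingers straddle the bar near the hub, with the bar between them. I'll shift +1.5/-3 mm and close.

>>> carry_out --pt "1.5 -3 0 -0.003" --pt "0 0 0 0" --pt "0 0 0 0"

```text
time_s: 2.53
position: [0.4913, 0.2567, 0.0157]
tool_rot: [3.141, 0.001, 2.92]
contact_force: [-0.3, 0.0, -0.7]
width: 0.0855
gripper_force: 0.0
```

>>> carry_out --pt "0 0 0 0" --pt "0 0 0 0" --pt "0 0 0 0" --pt "0 0 0 0" --pt "0 0 0 0" --pt "0 0 0 0" --pt "0 0 0 0" --pt "0 0 0 0" --fingers 0 --squeeze 110

```text
time_s: 3.2
position: [0.4908, 0.2571, 0.0156]
tool_rot: [3.142, -0.0, 2.921]
contact_force: [-2.7, -1.0, 5.4]
width: 0.0117
gripper_force: 108.2
```

>>> carry_out --pt "0 0 0 0" --pt "0 0 0 0" --pt "0 0 0 0" --pt "0 0 0 0"

```text
time_s: 3.53
position: [0.4908, 0.2571, 0.0156]
tool_rot: [3.142, -0.0, 2.921]
contact_force: [-1.8, -1.6, 4.9]
width: 0.012
gripper_force: 108.2
```

>>> carry_out --pt "0 0 4 0" --pt "0 0 6 0" --pt "0 0 8 0" --pt "0 0 10 0" --pt "0 0 6 0" --pt "0 0 0 0" --pt "0 0 0 0" --pt "0 0 0 0"

```text
time_s: 4.2
position: [0.4906, 0.257, 0.0491]
tool_rot: [-3.141, -0.0, 2.921]
contact_force: [0.7, 0.5, -5.5]
width: 0.0118
gripper_force: 107.5
```

```bash
python3 - <<'E'
from h import *
t=cams.get_image("top");s=cams.get_image("scene");st=manip.get_state();print(st["wrist_torque"],st["contact_force"],st["position"],st["width"])
def c(im,u,v,w,h):return cv2.resize(im[v:v+h,u:u+w],(400,300))
cv2.imwrite("pics/g2.png",np.hstack([c(t,130,170,160,120),c(s,340,230,200,150)]))
E
```

```text
[ 0.00634655 -0.00106332 -0.00044382] [-0.91216121  0.67112301 -5.82664097] [0.49042159 0.25685758 0.0487661 ] 0.012081739020976097
```

View pics/g2.png

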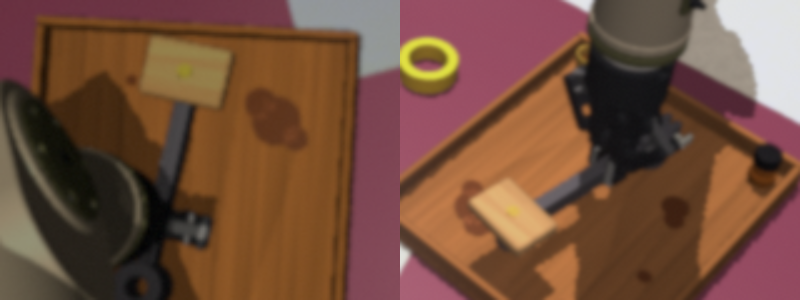

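Held: weight about 5.8 N, near-zero wrist torque, and the bar follows level. Lifting, then carrying across.

>>> carry_out --pt "0 0 15 0" --pt "0 0 25 0" --pt "0 0 30 0" --pt "0 0 30 0" --pt "0 0 30 0" --pt "0 0 30 0" --pt "0 0 20 0" --pt "0 0 10 0"

```text
time_s: 4.97
position: [0.4918, 0.2574, 0.2423]
tool_rot: [3.139, 0.003, 2.921]
contact_force: [0.7, -0.5, -5.9]
width: 0.0121
gripper_force: 107.9
```

>>> carry_out --pt "1 -6 0 0.01" --pt "1 -10 0 0.015" --pt "1 -14 0 0.015" --pt "2 -16 0 0.02" --pt "2 -16 0 0.02" --pt "2 -16 0 0.02" --pt "2 -16 0 0.02" --pt "2 -16 0 0.02"

```text
time_s: 5.63
position: [0.5028, 0.1453, 0.2367]
tool_rot: [-3.14, -0.004, 3.062]
contact_force: [0.8, -0.2, -7.0]
width: 0.0119
gripper_force: 107.9
```

>>> carry_out --pt "2 -16 0 0.02" --pt "2 -16 0 0.02" --pt "2 -16 0 0.02" --pt "2 -16 0 0.02" --pt "2 -16 0 0.02" --pt "2 -16 0 0.02" --pt "2 -16 0 0.02" --pt "2 -16 0 0.02"

```text
time_s: 6.3
position: [0.5187, 0.0176, 0.2368]
tool_rot: [-3.141, -0.004, -3.061]
contact_force: [-0.4, -0.6, -6.3]
width: 0.0118
gripper_force: 107.9
```

>>> carry_out --pt "1 -16 0 0.02" --pt "1 -16 0 0.02" --pt "1 -16 0 0.02" --pt "1 -16 0 0.02" --pt "1 -16 0 0.02" --pt "1 -14 0 0.02" --pt "1 -10 0 0.02" --pt "1 -6 0 0.02"

```text
time_s: 6.97
position: [0.5264, -0.0933, 0.2368]
tool_rot: [3.142, -0.004, -2.903]
contact_force: [0.7, 0.3, -5.9]
width: 0.0118
gripper_force: 107.9
```

>>> carry_out --pt "1 -12 0 0.01" --pt "2 -16 0 0.01" --pt "2 -16 0 0.015" --pt "2 -16 0 0.015" --pt "2 -16 0 0.015" --pt "2 -16 0 0.015" --pt "2 -16 0 0.015" --pt "1 -16 0 0"

```text
time_s: 7.63
position: [0.5407, -0.2158, 0.2365]
tool_rot: [3.14, -0.004, -2.806]
contact_force: [0.2, 0.4, -6.1]
width: 0.0121
gripper_force: 107.9
```

>>> carry_out --pt "0 -15 0 0" --pt "0 -9 0 0" --pt "0 -4 0 0" --pt "0 0 0 0" --pt "0 0 0 0" --pt "0 0 0 0" --pt "0 0 0 0"

```text
time_s: 8.22
position: [0.5422, -0.2417, 0.2392]
tool_rot: [3.141, 0.0, -2.806]
contact_force: [-0.4, -0.3, -6.2]
width: 0.0116
gripper_force: 107.9
```

```bash
python3 - <<'E'
from h import *
t=cams.get_image("top");s=cams.get_image("scene");st=manip.get_state();print(st["wrist_torque"],st["contact_force"],st["position"],st["tool_rot"])
cv2.imwrite("pics/t3.png",t);cv2.imwrite("pics/s3.png",s)
def c(im,u,v,w,h):return cv2.resize(im[v:v+h,u:u+w],(400,600))
cv2.imwrite("pics/g3.png",np.hstack([c(t,360,90,140,210),c(s,170,90,140,210)]))
E
```

```text
[ 0.02254098 -0.00313553  0.00275739] [ 0.00949192  0.23474133 -5.85198253] [ 0.5420851  -0.24204797  0.23934148] [ 3.14138081e+00  2.95474684e-04 -2.80596870e+00]
```

View pics/g3.png

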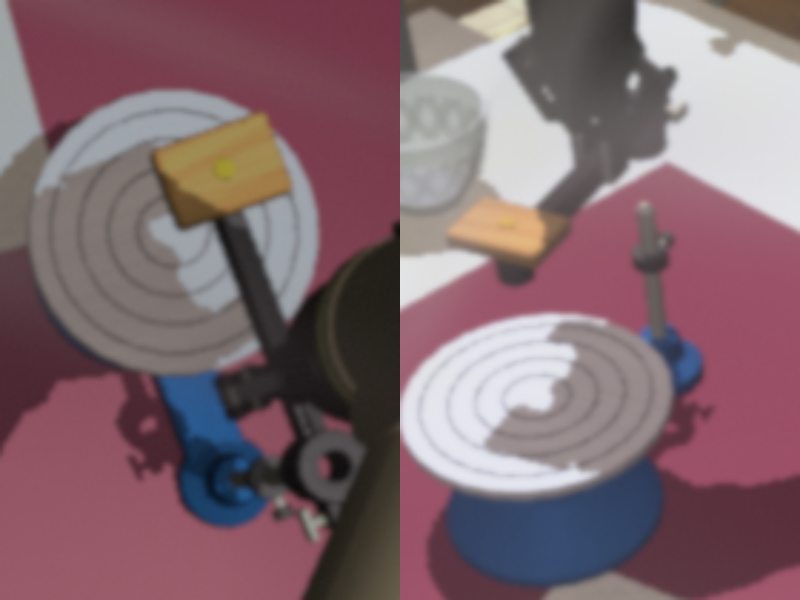

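The arm is held level over the stand. The hub bore is at top (474.8,253.5), and the pad's yellow dot is at top (438.8,148.5) and scene (208.2,167.4). I'll check these against the column and wheel.

```bash
python3 - <<'E'
from h import *
np.set_printoptions(precision=4,suppress=True)
t=cv2.imread("pics/t3.png");s=cv2.imread("pics/s3.png")
def dot(im,b):
    h=cv2.cvtColor(im,cv2.COLOR_BGR2HSV)[b[1]:b[3],b[0]:b[2]]
    v,u=np.where((h[...,0]>=22)&(h[...,0]<34)&(h[...,1]>190));print(len(u),u.std(),v.std());return u.mean()+b[0],v.mean()+b[1]
td=dot(t,(430,140,448,158));sd=dot(s,(198,160,220,176));print(td,sd,two(sd,td))
dz=.0393+.2-.0156; C=np.array([.4873,-.2637])
pad=two((208.2,167.4),(438.8,148.5));print(pad,"exp z",.052+dz)
# hub ring centre: bore = dark blob inside ring in top
g=cv2.cvtColor(t,cv2.COLOR_BGR2GRAY);k=cv2.resize(t[235:275,455:495],(560,560),interpolation=cv2.INTER_CUBIC);cv2.imwrite("pics/hub.png",k)
hub=onz("top",(474.5,253.2),.048+dz);print(hub)
p2=onz("top",(438.8,148.5),.052+dz);d=p2-hub;print(p2,np.linalg.norm(d[:2]),np.arctan2(d[1],d[0]))
E
```

```text
0 nan nan
0 nan nan
 ** On entry to DLASCL parameter number  4 had an illegal value
 ** On entry to DLASCL parameter number  4 had an illegal value
 ** On entry to DLASCL parameter number  4 had an illegal value
 ** On entry to DLASCL parameter number  4 had an illegal value
 ** On entry to DLASCL parameter number  5 had an illegal value
 ** On entry to DLASCL parameter number  4 had an illegal value
  ret = _var(a, axis=axis, dtype=dtype, out=out, ddof=ddof,
  arrmean = um.true_divide(arrmean, div, out=arrmean,
  ret = ret.dtype.type(ret / rcount)
<stdin>:6: RuntimeWarning: Mean of empty slice.
  ret = ret.dtype.type(ret / rcount)
Traceback (most recent call last):
  File "h.py", line 11, in two
    s=np.linalg.lstsq(np.c_[d,-e],q-o,rcond=None)[0];x,y=o+s[0]*d,q+s[1]*e
      ~~~~~~~~~~~~~~~^^^^^^^^^^^^^^^^^^^^^^^^^^^^
numpy.linalg.LinAlgError: SVD did not converge in Linear Least Squares
```

```bash
python3 - <<'E'
from h import *
np.set_printoptions(precision=4,suppress=True)
t=cv2.imread("pics/t3.png");s=cv2.imread("pics/s3.png")
dz=.2393-.0156
print(two((208.2,167.4),(438.8,148.5)),"exp z",.052+dz)
a=cv2.resize(t[235:275,455:495],(400,400),interpolation=cv2.INTER_CUBIC);b=cv2.resize(t[135:165,425:455],(400,400),interpolation=cv2.INTER_CUBIC)
cv2.imwrite("pics/hub.png",np.clip(np.hstack([a*1.0,b])*1.8,0,255).astype(np.uint8))
hub=onz("top",(474.5,253.2),.048+dz);p2=onz("top",(438.8,148.5),.052+dz);d=p2-hub;print(hub,p2,np.linalg.norm(d[:2]),np.arctan2(d[1],d[0]))
E
```

```text
(array([ 0.6575, -0.2003,  0.2762]), np.float64(0.002863835150293223)) exp z 0.2757
[ 0.488  -0.2555  0.2717] [ 0.6587 -0.2016  0.2757] 0.17897116640684485 0.30567920731361936
```

View pics/hub.png

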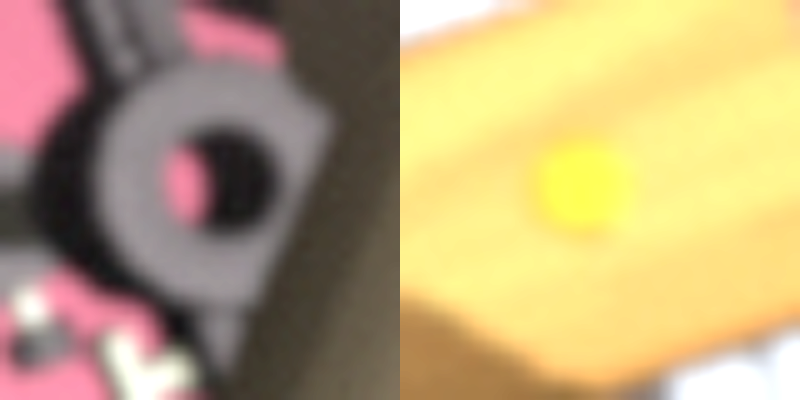

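Zoomed: the bore is at top (476.4,253.1) and the dot at top (438.2,148.3).

```bash
python3 - <<'E'
from h import *
np.set_printoptions(precision=4,suppress=True)
dz=.2393-.0156
print(two((208.2,167.4),(438.2,148.3)))
hub=onz("top",(476.4,253.1),.048+dz);p2=onz("top",(438.2,148.3),.052+dz);d=p2-hub;print(hub,p2,np.linalg.norm(d[:2]),np.arctan2(d[1],d[0]))
a=-2.806+np.pi; print(a,.5421-.056*np.cos(a),-.2420-.056*np.sin(a))
E
```

```text
(array([ 0.6579, -0.1994,  0.2768]), np.float64(0.0024094890884134583))
[ 0.4881 -0.2585  0.2717] [ 0.659  -0.2006  0.2757] 0.18040821773714527 0.32648142202478136
0.33559265358979307 0.4892239433367078 -0.26044241393474044
```

>>> carry_out --pt "-1.2 -4.3 0 0.005" --pt "0 0 0 0" --pt "0 0 -8 0" --pt "0 0 -8 0" --pt "0 0 -8 0" --pt "0 0 -7 0" --pt "0 0 -5 0" --pt "0 0 0 0"

```text
time_s: 8.98
position: [0.5399, -0.2468, 0.2014]
tool_rot: [3.14, -0.002, -2.802]
contact_force: [-0.1, -0.1, -6.0]
width: 0.0118
gripper_force: 107.9
```

>>> carry_out --pt "0 0 0 0" --pt "0 0 0 0" --pt "0 0 0 0" --pt "0 0 0 0" --pt "0 0 0 0" --pt "0 0 0 0"

```text
time_s: 9.48
position: [0.5407, -0.2473, 0.2035]
tool_rot: [-3.141, 0.0, -2.802]
contact_force: [0.0, 1.2, -6.2]
width: 0.012
gripper_force: 107.9
```

```bash
python3 - <<'E'
from h import *
t=cams.get_image("top");s=cams.get_image("scene");st=manip.get_state();print(st["wrist_torque"],st["contact_force"],st["position"],st["tool_rot"])
cv2.imwrite("pics/t4.png",t);cv2.imwrite("pics/s4.png",s)
def c(im,u,v,w,k):return cv2.resize(np.clip(im[v:v+w,u:u+w]*k,0,255).astype(np.uint8),(300,300),interpolation=cv2.INTER_CUBIC)
cv2.imwrite("pics/g4.png",np.vstack([np.hstack([c(t,450,232,40,1.8),c(t,420,135,40,1.5)]),np.hstack([c(s,225,120,60,1.6),c(s,190,155,40,1)])]))
E
```

```text
[-0.02784634 -0.01947405 -0.02570909] [ 0.57816406 -0.52361223 -6.06697123] [ 0.54068742 -0.24726023  0.20341153] [-3.14138212e+00  1.61120004e-04 -2.80231051e+00]
```

View pics/g4.png

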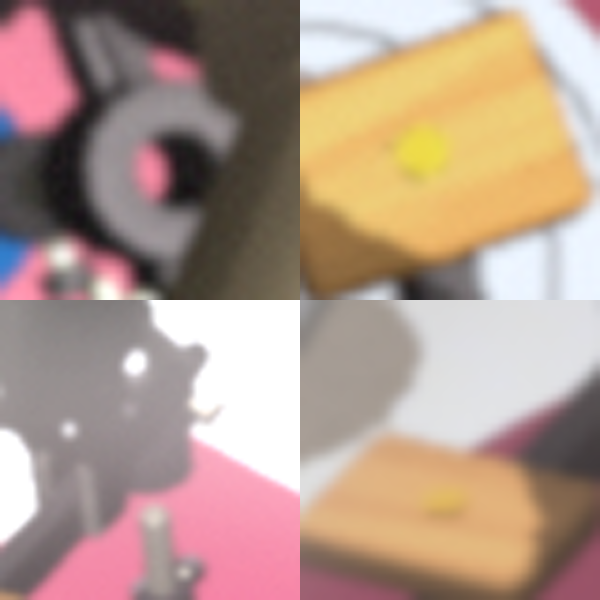

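Bore at top (472.8,254.4); dot at top (435.8,154.8) and scene (208.6,181.2). In the scene view the hub's right edge is at u≈262.5 and its lowest edge at v≈158. I'll compute the offsets.

```bash
python3 - <<'E'
from h import *
np.set_printoptions(precision=4,suppress=True)
dz=.2034-.0156
print("pad2",two((208.6,181.2),(435.8,154.8)),"exp z",.052+dz)
hub=onz("top",(472.8,254.4),.048+dz);p2=onz("top",(435.8,154.8),.052+dz);d=p2-hub;print("top hub,pad",hub,p2,np.linalg.norm(d[:2]),np.arctan2(d[1],d[0]))
print("scene pad",onz("scene",(208.6,181.2),.052+dz))
a=-2.8023+np.pi; K=np.array([.5407-.056*np.cos(a),-.2473-.056*np.sin(a)]);print("kin",a,K,K+.18*np.array([np.cos(a),np.sin(a)]))
for nm,c in(("kin",K),("col",[.4873,-.2637])):
    q=np.array([proj("scene",[c[0]+.021*np.cos(x),c[1]+.021*np.sin(x),.008+dz]) for x in np.linspace(0,6.28,90)])
    print(nm,"underside scene u",q[:,0].min(),q[:,0].max(),"v max",q[:,1].max())
E
```

```text
pad2 (array([ 0.6571, -0.2054,  0.2406]), np.float64(9.719902488485541e-05)) exp z 0.23979999999999999
top hub,pad [ 0.4871 -0.2644  0.2358] [ 0.6573 -0.2056  0.2398] 0.1800205422881913 0.33299916331949225
scene pad [ 0.6565 -0.2064  0.2398]
kin 0.3392926535897933 [ 0.4879 -0.2659] [ 0.6576 -0.206 ]
kin underside scene u 244.0891312467437 262.9158816395673 v max 158.8381049923234
col underside scene u 244.96030502252054 263.796069614239 v max 159.10360222840032
```

Within about 1 mm and 0.003 rad, and the clearance is about 20.8 mm. One small trim and I'll hand it in.

>>> carry_out --pt "0 1.2 -0.5 0" --pt "0 0 0 0" --pt "0 0 0 0" --pt "0 0 0 0" --pt "0 0 0 0" --pt "0 0 0 0" --pt "0 0 0 0" --pt "0 0 0 0"

```text
time_s: 10.25
position: [0.5406, -0.2461, 0.2028]
tool_rot: [-3.142, -0.0, -2.802]
contact_force: [-0.1, 0.4, -5.7]
width: 0.0116
gripper_force: 107.9
```

```bash
python3 - <<'E'
from cell import manip
s=manip.get_state();print(s["position"],s["tool_rot"],abs(s["dq"]).max(),s["contact_force"])
if abs(s["position"][1]+.2461)<.0015 and abs(s["position"][0]-.5404)<.0015: print(manip.job_done())
E
```

```text
[ 0.54058519 -0.24606567  0.20277308] [-3.14156971e+00 -9.88404721e-05 -2.80239249e+00] 0.002210804133775129 [-0.13715329  0.35650564 -5.72135554]
the job is handed in; nothing more can be done
None
```

Job handed in at about 10 s: the hand-rest arm is held level with its bore within about 1 mm of the column axis, its underside about 2 cm above the column top, and its pad over the wheel centre.

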